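Tighten the filter holder's retaining ring with the pin spanner

ROBOT

A 6-joint arm with a two-finger parallel gripper is mounted at the origin on the work surface. World frame = base frame: x ahead of the robot, y to its left, z up, the work surface at z = 0. Lengths are in m, angles in rad, forces in N, time in s.
With the tool pointing down it reaches from about 0.275 to 0.975 m from the base axis. Payload 8.4 kg.
Tool frame: the origin (TCP) lies on the centre line of the jaws, within the pads' length; the fingertips stand r.finger_overhang ahead of it and the grasp point (between the pads) lies 3 mm ahead of it (r.finger_overhang is the distance from the TCP to the fingertips, in m); z points along the fingers, y is the line along which they close (so a half turn about z gives the same grasp; the last joint's range is limited). The gripper opens to 92 mm and grips with 3 to 60 N. Pads are 20 mm wide; open, the fingers measure 128 mm over their backs; the gripper's body (75 mm by 189 mm) begins 69 mm behind the grasp point.
Start: joints at [-1.351, 0.353, 1.633, -0, 1.155, -0.002], TCP at [0.137, -0.61, 0.237] pointing down, gripper open.
Joint ranges: [-2.63, 2.63], [-0.92, 2.1], [0.06, 2.66], [-1.3, 4.44], [0, 2.69], [-3.02, 3.02]. Speed limits (rad/s): [2.22, 2.22, 2.79, 3.14, 3.14, 3.14].

INTERFACE

Orientations are given as a rotation vector (axis times angle).
In Python, from station import observe, optics, workorder, r gives the robot as it stands. The module is installed in compiled form; this text tells all that it offers.
- The arm moves only by the shell command python3 -m handwheel 'ROWS' [OPENING]. ROWS is a JSON object of lists of equal length, an entry for each row: "delta_pos": the shift along the world's x, y, z in mm, a list of three; "twist": the turn about the world's z in rad. In form: {"delta_pos": [[dx, dy, dz], ...], "twist": [twist, ...]}. A call has 1 to 8 rows; each row is the pose to reach, as a shift and turn from the pose commanded when the call began; what a row does not reach only later rows make up. A row lasts 1/8 s, in which the tool goes at most 62.5 mm and 10.7 degrees, less where a joint would pass 70% of its speed; a pose out of reach is approached as far as the arm can. A call with a gripper value outside its range is refused whole. OPENING is the gripper's target within -1 to 1 (shut at 1, half-way at 0, fully open at -1), set as the call begins (- or left out, the last holds). The fingers move at their own pace and stop on an object; the grip force is fixed at half the most. Time passes only in rows, so rows that repeat a pose let the fingers close. It gives the time, the measured TCP pose, the force, the opening and the grip force at its end, in the units of the state.
- observe(): the state, without advancing time (a new reading comes with each control period).
- optics.read_camera(name): name is "scene" or "top" or "wrist"; returns a dict with "pixels" (384x512x3 uint8, red, green, blue), "intrinsics" (3x3 intrinsics, pixels), "extrinsics" (4x4, takes a point from camera to world coordinates). Camera axes: x right, y up, looking along -z (the intrinsics and any distortion apply to the point x, -y, -z); pixel columns grow to the right and rows downward; lengths in m; the calibration is good to about 2 mm. A picture is of the moment at which its call begins. There is no depth.
- workorder.hand_in(): hands the job in; it is judged then, once.
The state is a dict: "t": time; "qpos": joint angles; "dq": joint speeds; "tau": joint torques, N m; "position": TCP position; "eef_rot": TCP orientation; "force": force on the tool from outside, world axes, zero at the start; "moment": the same for the moment, N m; "finger_gap": finger opening in m; "finger_force": force on a finger pad.
Only numpy, scipy, OpenCV 4.12 (cv2) and the standard library are available. Lean on these libraries where they do the work, as an engineer would, in place of code of your own. Each camera call takes 0.05 s, during which the arm holds its last target. There are 200 camera calls.

TASK

Take the pin spanner off its rest block, engage both of its pins in holes of the retaining ring on the filter holder, and turn the ring clockwise (seen from above) with the spanner until it is fully tight. Then put the spanner back standing astride its rest block as it was; keep the fingers off the ring and its holder, and leave the other things on the bench where they are.

Things in the scene. Friction and masses are not known exactly. Their poses are not given: they have to be found in the camera images.
- holder: Filter holder: fixed round steel body, origin at the centre of its underside on the bench, base 120 mm across, 94 mm across under the ring; two side ports along its y axis reach 75 mm from the axis, 34 mm up (19 mm radius). The retaining ring sits on top. The holder's yaw says nothing about where the ring's holes stand.
- ring_top (a point): Centre of the ring's flat upper face, on its vertical axis, 90 mm above the bench. Steel ring 84 mm across, 12 mm thick, glass window 30 mm across sunk 6 mm in the middle. Four round through holes, 9 mm wide, 12 mm deep, 90 degrees apart, centres 27 mm from the axis. Their angle differs at each start and is not reported (this point's yaw is the holder's): see it or feel for it with the pins.
- ring (a joint): Angle (rad) the ring is screwed down; grows clockwise seen from above; starts at 0.2 to 0.8, hard stop (fully tight) at 2.0. It does not tell where the holes are. Takes about 0.3 N m to turn, stays where left, does not rise or sink. Pins sliding on its face under 5 N do not turn it.
- spanner_grip (a point): Grip point of the loose steel pin spanner (about 0.28 kg): middle of its upright stem, 32 mm above the underside of its foot plate. z up when it stands pins down. Stem 36 mm (x) by 20 mm (y), from 8 to 54 mm above the underside; grip across the y faces. Cap on top 44 x 26 x 4 mm. Foot plate 70 (x) x 24 (y) x 8 mm. Two pins point down from the plate, 27 mm either side of the middle along x.
- pin_a (a point): Tip of the pin on the spanner's +x side, 42 mm below the grip point. Pins are round, 6 mm thick, 10 mm long, ends slightly tapered; fully in, the plate lies on the ring.
- pin_b (a point): Tip of the pin on the spanner's -x side, 42 mm below the grip point.
- rest: The spanner's rest: fixed grey plastic block, 60 mm (x) by 34 mm (y), 16 mm high, origin at the centre of its underside on the bench. The spanner stands astride it: plate on the block's top, one pin hanging down on each long side, so the spanner's x runs along the block's y (either way round).
- mortar: Bystander: dark bowl-shaped mortar, 110 mm across, 62 mm high; origin at the centre of its underside.
- gasket: Bystander: small black rubber gasket ring, 38 mm across, 6 mm thick, lying between the holder and the spanner's rest; origin at the centre of its underside.
- beaker: Bystander: glass beaker, 66 mm across, 85 mm high; origin at the centre of its underside.
- flask: Bystander: conical glass flask, 88 mm across, 134 mm high; origin at the centre of its underside.
- dish: Bystander: shallow glass dish, 90 mm across, 14 mm high; origin at the centre of its underside.
- amber: Bystander: amber bottle with a black cap, 64 mm across, 130 mm high; origin at the centre of its underside.
- pestle: Bystander: dark pestle lying down, 112 mm long, 28 mm thick; origin at the centre of its underside (amid its length).
Not all that is in view belongs to the job. There is more than one size of the part that bears spanner_grip; the job needs the smaller. There is more than one size of the rest; the one meant has the size given above.

How it is judged:
By the outcome, as a careful person would: the job done as asked, in the order asked, and still so for the second after the job is handed in, with the robot touching nothing.
It also fails if it takes over 72 s, if anything falls off the work surface, if the arm or the gripper's body presses on something with over 40 N, if the wrist force passes 120 N, or if a joint passes its speed limit or range.

## Working session

There is one attempt and no reset: what is moved stays moved. The work goes in short steps, Python scripts to look and compute and a shell command to move; the robot and the scene stay as the last step left them, time stands still between calls to the robot, and variables do not carry over. Pictures are saved under pics/ and viewed, at most 15 in all, crops included, and the job is handed in when it is done.

```bash
mkdir -p pics; cat > h.py <<'E'
import numpy as np, cv2
from station import observe, optics, workorder, r
def cam(n,save=None):
    d=optics.read_camera(n); im=np.array(d["pixels"])
    if save: cv2.imwrite(save,im[:,:,::-1])
    return im,np.array(d["intrinsics"]),np.array(d["extrinsics"]),d
def ray(K,E,uv):
    p=np.linalg.inv(K)@[uv[0],uv[1],1]; d=E[:3,:3]@[p[0],-p[1],-p[2]]
    return E[:3,3],d
def onz(K,E,uv,z):
    o,d=ray(K,E,uv); return (o+d*(z-o[2])/d[2])
def proj(K,E,P):
    c=E[:3,:3].T@(np.array(P)-E[:3,3]); c=np.array([c[0],-c[1],-c[2]]); q=K@c; return q[:2]/q[2]
E
python3 - <<'E'
from h import *
a=cam("top","pics/top.png");b=cam("scene","pics/scene.png")
print(a[3].keys(),a[1],a[2],b[2]);print(observe(),r.finger_overhang)
E
```

```text
dict_keys(['pixels', 'intrinsics', 'extrinsics']) [[400.67735695   0.         255.24117477]
 [  0.         400.67735695 193.61539712]
 [  0.           0.           1.        ]] [[-0.02281314  0.99838138 -0.05209781  0.53023828]
 [-0.99945249 -0.02402473 -0.02274947 -0.03118879]
 [-0.02396428  0.0515503   0.99838283  1.14065898]
 [ 0.          0.          0.          1.        ]] [[ 0.87886054 -0.32273349  0.3513506   1.11816923]
 [ 0.4767947   0.6195872  -0.62352106 -0.96105269]
 [-0.01646121  0.71551016  0.69840836  1.12648887]
 [ 0.          0.          0.          1.        ]]
{'t': 0.1, 'qpos': array([-1.35142008e+00,  3.53577428e-01,  1.63403949e+00,  2.80250049e-06,
        1.15520422e+00, -2.40754085e-03]), 'dq': array([-7.36004011e-05, -7.29771346e-04, -2.37368479e-03,  6.74339213e-04,
        7.28621802e-04, -2.57923461e-03]), 'tau': array([-5.30883008e-04, -5.94906199e+01, -3.34931803e+01,  6.98878895e-02,
        1.83256483e-02, -3.08032588e-05]), 'position': array([ 0.13738827, -0.60929212,  0.23594834]), 'eef_rot': array([-3.12108250e+00, -3.47526643e-01,  2.04848775e-04]), 'force': array([ 0.33743743, -0.32143309, -0.0024739 ]), 'moment': array([0.0041889 , 0.033601  , 0.00380341]), 'finger_force': 0.0, 'finger_gap': 0.09202872695904386} 0.022
```

View pics/top.png

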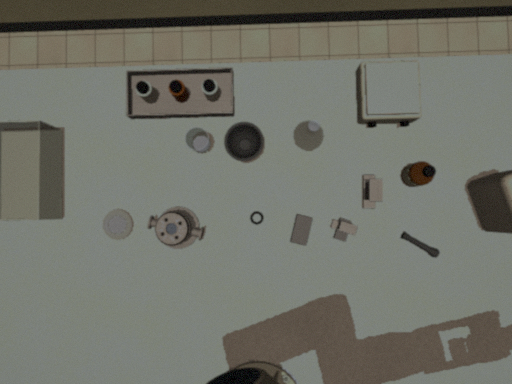

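View pics/scene.png

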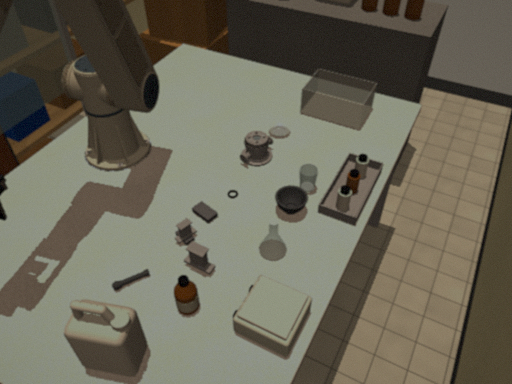

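The top view shows the holder at (172,228), gasket (257,217), a bare block (301,229), a spanner on a block (344,228), and another spanner at (373,190). The scene view agrees. I'll zoom in next.

```bash
python3 - <<'E'
from h import *
im=cv2.imread("pics/top.png")
a=cv2.resize(im[165:255,280:400],None,fx=5,fy=5,interpolation=cv2.INTER_CUBIC)
b=cv2.resize(im[195:260,140:210],None,fx=4,fy=4,interpolation=cv2.INTER_CUBIC)
c=np.zeros((450,800,3),np.uint8);c[:,:600]=a;c[:260,600:]=b[:,40:240];cv2.imwrite("pics/crop1.png",np.clip(c*1.6,0,255).astype(np.uint8))
_,K,E,_=cam("top")
for n,uv,z in [("holder",(172,228),.09),("sp",(344,227),.07),("block",(301,229),.016),("sp2",(374,190),.07),("gasket",(257,217),.006)]: print(n,onz(K,E,uv,z))
E
```

```text
holder [0.4998713  0.21356697 0.09      ]
sp [ 0.49184981 -0.24006505  0.07      ]
block [ 0.48698568 -0.13102084  0.016     ]
sp2 [ 0.58813227 -0.32276447  0.07      ]
gasket [ 0.52313398 -0.00879646  0.006     ]
```

View pics/crop1.png

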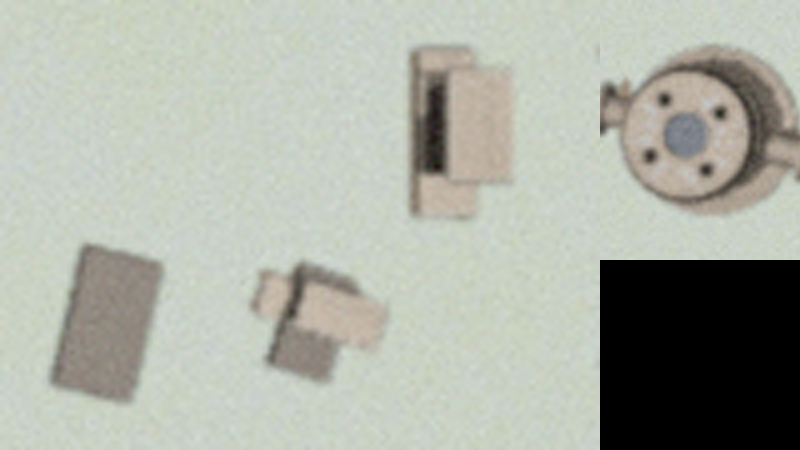

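The crop shows the small spanner on the small block: cap centre about (348.6,228), its long axis tilted ~16° in the image. The larger spanner is at upper right and the larger bare block at left. The ring has four holes at roughly 31° and 121° in world yaw. Moving above the spanner now.

```bash
python3 -c "
from h import *
_,K,E,_=cam('top');print(onz(K,E,(348.6,228),.074))"
python3 -m handwheel '{"delta_pos":[[45,45,0],[90,90,0],[135,135,0],[180,180,0],[225,225,0],[270,270,0],[315,315,0],[350,350,0]],"twist":[0.15,0.3,0.45,0.6,0.75,0.9,1.05,1.07]}' 0
python3 -m handwheel '{"delta_pos":[[0,8,0],[0,8,0],[0,8,0]],"twist":[0,0,0]}'
python3 - <<'E'
from h import *
im,K,E,_=cam("wrist","pics/w1.png");print(observe()["position"],observe()["eef_rot"],E,K)
E
```

```text
[ 0.48909579 -0.25127524  0.074     ]
t: 1.2
position: [0.4888, -0.2579, 0.2367]
eef_rot: [2.506, 1.894, 0.0]
force: [-0.4, -0.2, 0.4]
finger_gap: 0.0462
finger_force: 0.0
t: 1.58
position: [0.4866, -0.2527, 0.2366]
eef_rot: [-2.51, -1.889, 0.001]
force: [-0.2, 0.3, -0.4]
finger_gap: 0.0458
finger_force: 0.0
[ 0.48663578 -0.25280586  0.23660873] [ 2.51035098e+00  1.88875598e+00 -3.92026663e-04] [[ 9.61075857e-01  2.63812718e-01  8.20734285e-02  5.10992974e-01]
 [-2.76283635e-01  9.18486257e-01  2.82931703e-01 -1.72142709e-01]
 [-7.42334727e-04 -2.94594374e-01  9.55622103e-01  3.84576070e-01]
 [ 0.00000000e+00  0.00000000e+00  0.00000000e+00  1.00000000e+00]] [[316.90947436   0.         261.60217098]
 [  0.         316.90947436 193.55471321]
 [  0.           0.           1.        ]]
```

View pics/w1.png

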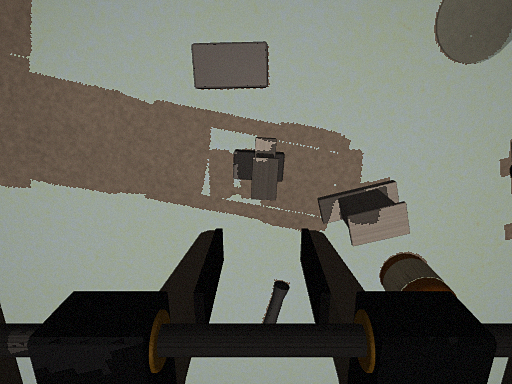

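The wrist view shows the spanner cap around (264,178) between block edges at (234–284,150–180), and the large spanner at (370,210). I'll zoom on the cap.

```bash
python3 - <<'E'
from h import *
im=cv2.imread("pics/w1.png")[125:210,220:300]
cv2.imwrite("pics/c2.png",np.clip(cv2.resize(im,None,fx=7,fy=7,interpolation=cv2.INTER_NEAREST)*1.5,0,255).astype(np.uint8))
E
```

```text
(no output)
```

View pics/c2.png

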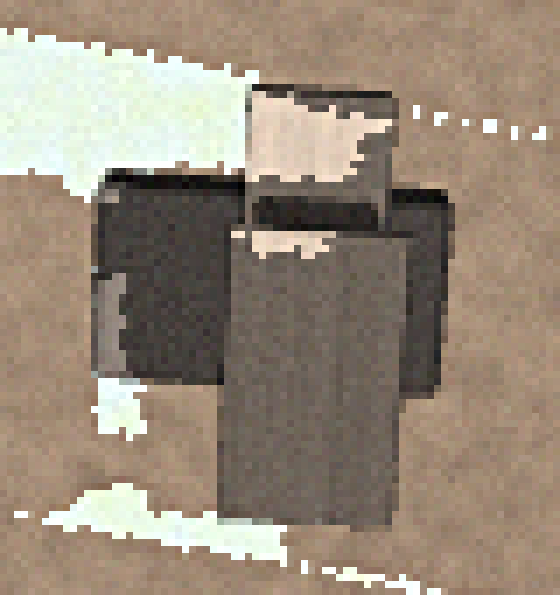

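The crop shows cap corners at (231,232),(408,236),(392,524),(218,522). The plate's far end runs (247,92)–(397,96). The block corners are (100,185),(452,204),(440,398),(92,380).

```bash
cat >> h.py <<'E'
def rep(K,E,pts,z):
    P=np.array([onz(K,E,p,z)[:2] for p in pts]); a=P[0]-P[3]+P[1]-P[2]; b=P[1]-P[0]+P[2]-P[3]
    print("c",P.mean(0).round(4),"yaw up",np.degrees(np.arctan2(*a[::-1])).round(1),"len",(np.linalg.norm(a)/2).round(4),"yaw right",np.degrees(np.arctan2(*b[::-1])).round(1),(np.linalg.norm(b)/2).round(4))
E
python3 - <<'E'
from h import *
_,K,E,_=cam("wrist")
f=lambda L:[(220+x/7,125+y/7) for x,y in L]
rep(K,E,f([(231,232),(408,236),(392,524),(218,522)]),.074)
rep(K,E,f([(100,180),(452,198),(440,398),(92,380)]),.016)
P=[onz(K,E,p,.024)[:2] for p in f([(247,92),(397,96)])];print(P)
E
```

```text
c [ 0.4914 -0.2508] yaw up 71.3 len 0.0432 yaw right -17.1 0.0254
c [ 0.4854 -0.2482] yaw up 71.0 len 0.0346 yaw right -19.1 0.0594
[array([ 0.49135174, -0.21411424]), array([ 0.51445006, -0.22143043])]
```

```bash
python3 -m handwheel '{"delta_pos":[[5,2,-40],[5,2,-90],[5,2,-130],[5,2,-155],[5,2,-170],[5,2,-184],[5,2,-184],[5,2,-184]],"twist":[-0.03,-0.03,-0.03,-0.03,-0.03,-0.03,-0.03,-0.03]}'
python3 -m handwheel '{"delta_pos":[[0,0,0],[0,0,0],[0,0,0],[0,0,0],[0,0,0],[0,0,0]],"twist":[0,0,0,0,0,0]}' 1
```

```text
t: 2.68
position: [0.493, -0.25, 0.0533]
eef_rot: [2.536, 1.852, 0.001]
force: [-0.3, 0.4, 0.1]
finger_gap: 0.046
finger_force: 0.0
t: 3.42
position: [0.4927, -0.2498, 0.053]
eef_rot: [2.536, 1.853, 0.0]
force: [-0.4, 0.7, 5.8]
finger_gap: 0.0253
finger_force: 29.9
```

```bash
python3 - <<'E'
from h import *
im,K,E,_=cam("wrist");s,_,_,_=cam("scene")
a=cv2.resize(im[150:330,160:370],(630,540),interpolation=cv2.INTER_CUBIC)[:,:,::-1]
cv2.imwrite("pics/c3.png",np.clip(a*1.7,0,255).astype(np.uint8));o=observe();print(o["force"],o["finger_gap"],o["position"],o["moment"])
E
```

```text
[-1.90840926  1.15527921  6.32169244] 0.02513285408929942 [ 0.49271338 -0.24976801  0.05298858] [0.04554988 0.09969379 0.01619649]
```

View pics/c3.png

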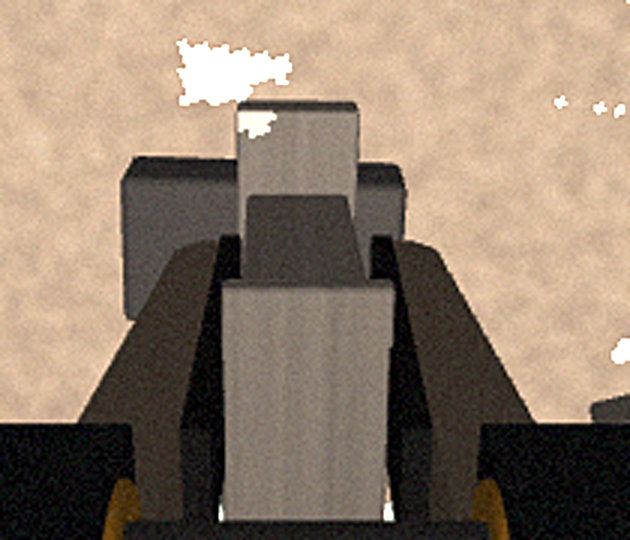

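The pads have closed on the overhanging cap (wide block at crop (305,400)), with a gap left to the stem. I'll open, go 4 mm lower and regrip.

```bash
python3 -m handwheel '{"delta_pos":[[0,0,0],[0,0,0],[0,0,-2],[-1,-1,-4],[-1,-1,-4]],"twist":[0,0,0,0,0]}' 0
python3 -m handwheel '{"delta_pos":[[0,0,0],[0,0,0],[0,0,0],[0,0,0],[0,0,0],[0,0,0]],"twist":[0,0,0,0,0,0]}' 1
```

```text
t: 4.15
position: [0.4912, -0.2507, 0.0483]
eef_rot: [-2.537, -1.853, 0.0]
force: [-0.5, 0.1, 0.3]
finger_gap: 0.0462
finger_force: 0.0
t: 4.9
position: [0.4915, -0.2507, 0.0486]
eef_rot: [2.537, 1.853, 0.0]
force: [-0.0, 0.2, 0.3]
finger_gap: 0.025
finger_force: 30.0
```

```bash
python3 -m handwheel '{"delta_pos":[[0,0,2],[0,0,5],[0,0,15],[0,0,40],[0,0,80],[0,0,120],[0,0,120]],"twist":[0,0,0,0,0,0,0]}'
python3 - <<'E'
from h import *
im,K,E,_=cam("wrist")
a=cv2.resize(im[110:330,160:370],(630,660),interpolation=cv2.INTER_CUBIC)[:600,:,::-1]
cv2.imwrite("pics/c4.png",np.clip(a*1.7,0,255).astype(np.uint8))
E
```

```text
t: 5.78
position: [0.4934, -0.2517, 0.1721]
eef_rot: [2.532, 1.85, 0.005]
force: [0.2, -0.1, -3.5]
finger_gap: 0.0251
finger_force: 30.0
```

View pics/c4.png

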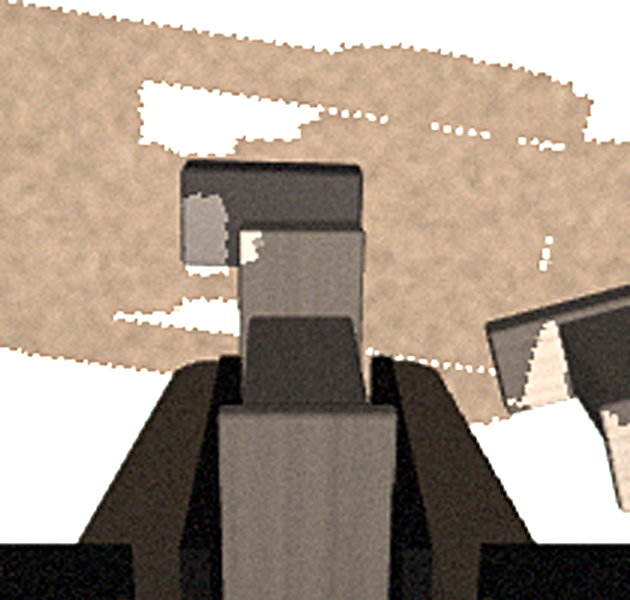

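The spanner hangs straight with its cap in the pads, at crop (305,500). The rest block is beyond at (270,210). I'll stop short of the ring so the wrist camera can see it.

```bash
python3 -m handwheel '{"delta_pos":[[0,50,20],[0,105,40],[0,160,55],[0,215,55],[0,270,55],[0,325,55],[0,350,55],[0,350,55]],"twist":[0,0,0,0,0,0,0,0]}'
python3 -m handwheel '{"delta_pos":[[0,0,0],[0,0,0]],"twist":[0,0]}'
python3 - <<'E'
from h import *
im,K,E,_=cam("wrist","pics/w2.png")
uv=proj(K,E,[.5,.2136,.09]);print(uv,E[:3,3]); u,v=uv.astype(int)
a=im[max(v-75,0):v+75,u-100:u+100]; print(max(v-75,0),u-100)
cv2.imwrite("pics/c5.png",np.clip(cv2.resize(a,None,fx=4,fy=4,interpolation=cv2.INTER_CUBIC)[:,:,::-1]*1.5,0,255).astype(np.uint8))
E
```

```text
t: 6.82
position: [0.4905, 0.1007, 0.2221]
eef_rot: [-2.533, -1.856, 0.003]
force: [-0.7, 0.7, -2.7]
finger_gap: 0.0252
finger_force: 30.0
t: 7.08
position: [0.4913, 0.0983, 0.2231]
eef_rot: [-2.538, -1.852, 0.001]
force: [-0.8, 0.4, -2.0]
finger_gap: 0.0252
finger_force: 30.0
[227.76570837  59.72810907] [0.51814874 0.17809601 0.37114314]
0 127
```

View pics/c5.png

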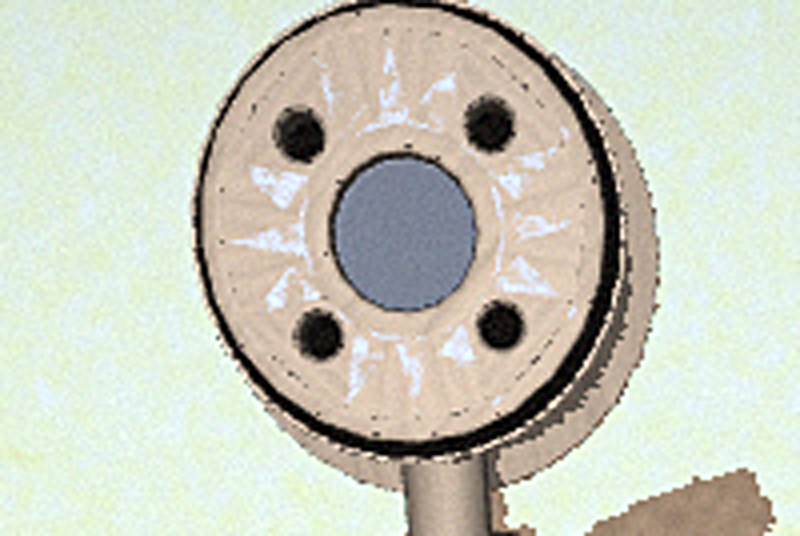

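The ring is clear in this crop: holes near (300,133), (490,124), (320,334), (501,325), window centre (404,232). Next I'll measure the blobs.

```bash
cat > ring.py <<'E'
from h import *
im,K,E,_=cam("wrist")
g=cv2.cvtColor(im,cv2.COLOR_RGB2GRAY)
C0=np.array([.5,.2136])
g4=cv2.resize(g,None,fx=4,fy=4,interpolation=cv2.INTER_CUBIC)
n,l,s,c=cv2.connectedComponentsWithStats((g4<75).astype(np.uint8))
P=[]
for i in range(1,n):
    p=onz(K,E,(c[i]+.5)/4-.5,.09)[:2]; d=np.linalg.norm(p-C0)
    if 300<s[i,4]<5000 and d<.036: P.append(p);print(p.round(4),s[i])
P=np.array(P);C=P.mean(0);print("C",C.round(4),[(np.degrees(np.arctan2(*(p-C)[::-1])).round(1),np.linalg.norm(p-C).round(4)) for p in P])
o=observe();z=o["position"][2]-.0246
a=onz(K,E,(239.7,187),z);b=onz(K,E,(281.3,187),z);m=(a+b)/2;v=b-a
yw=np.arctan2(v[1],v[0])+np.pi/2;cc=m[:2]-.035*np.array([np.cos(yw),np.sin(yw)])
print("plate",np.linalg.norm(v),np.degrees(yw),"ctr",cc,"tcp",o["position"],o["eef_rot"])
E
python3 ring.py
```

```text
[0.5234 0.2286] [ 972   97   50   59 2111]
[0.4865 0.2385] [ 780  108   53   56 2101]
[0.4975 0.2226] [ 835  152  145  148 2044]
[0.5137 0.1918] [ 984  300   48   52 1802]
[0.4767 0.2016] [ 800  312   51   51 1859]
C [0.4996 0.2166] [(np.float64(26.8), np.float64(0.0267)), (np.float64(120.8), np.float64(0.0254)), (np.float64(108.9), np.float64(0.0063)), (np.float64(-60.3), np.float64(0.0285)), (np.float64(-146.7), np.float64(0.0274))]
plate 0.023546288060302362 72.25497964208026 ctr [0.49178622 0.09805089] tcp [0.49145448 0.09842772 0.22341923] [-2.53797966e+00 -1.85151231e+00  5.31878528e-04]
```

```bash
python3 -m handwheel '{"delta_pos":[[2,40,-10],[4,80,-20],[9,110,-30],[9,116.5,-45],[9,116.5,-60],[9,116.5,-75],[9,116.5,-83],[9,116.5,-83]],"twist":[0.15,0.3,0.45,0.6,0.75,0.836,0.836,0.836]}'
python3 -m handwheel '{"delta_pos":[[0,0,0],[0,0,0]],"twist":[0,0]}'
python3 - <<'E'
from h import *
o=observe();e=o["eef_rot"];print(o["position"],"spanner yaw",np.degrees(2*np.arctan(e[1]/e[0])),o["force"])
im,K,E,_=cam("wrist","pics/w3.png")
a=im[90:330,150:380]
cv2.imwrite("pics/c6.png",np.clip(cv2.resize(a,None,fx=2.5,fy=2.5,interpolation=cv2.INTER_CUBIC)[:,:,::-1]*1.5,0,255).astype(np.uint8))
E
```

```text
t: 8.18
position: [0.5004, 0.2154, 0.1402]
eef_rot: [-1.569, -2.721, 0.001]
force: [0.7, -0.0, -3.2]
finger_gap: 0.0254
finger_force: 30.0
t: 8.43
position: [0.5009, 0.2159, 0.1412]
eef_rot: [1.567, 2.722, 0.001]
force: [-0.1, -0.4, -2.6]
finger_gap: 0.0251
finger_force: 30.0
[0.50087918 0.21588233 0.14116969] spanner yaw 120.15702340230196 [-0.05795822 -0.40621756 -2.59954586]
```

View pics/c6.png

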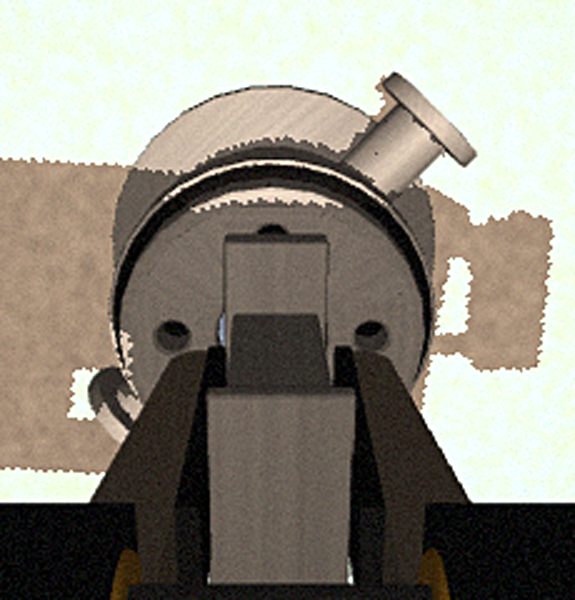

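Hole (273,231) lines up with the plate, and the side holes (174,335)/(372,335) put the ring axis about 1 mm left of the plate axis. That matches the small TCP offset. I'll correct it and descend.

```bash
python3 -m handwheel '{"delta_pos":[[-1,-1,0],[-1,-1,-4],[-1,-1,-7],[-1,-1,-9],[-1,-1,-11],[-1,-1,-12],[-1,-1,-12]],"twist":[0,0,0,0,0,0,0]}'; python3 -c "
from h import *
print(observe()['moment'],observe()['position'])"
```

```text
t: 9.35
position: [0.4995, 0.2148, 0.1285]
eef_rot: [-1.566, -2.723, 0.0]
force: [-0.9, 1.2, -2.4]
finger_gap: 0.0247
finger_force: 30.0
[ 5.06852192e-05 -1.17554629e-01  2.25528778e-04] [0.49950196 0.21479386 0.12851897]
```

```bash
python3 -m handwheel '{"delta_pos":[[0,0,-2],[0,0,-4],[0,0,-5.5],[0,0,-5.5]],"twist":[0,0,0,0]}'
```

```text
t: 9.85
position: [0.4994, 0.2147, 0.1229]
eef_rot: [-1.566, -2.723, 0.0]
force: [0.5, 0.2, -2.0]
finger_gap: 0.0254
finger_force: 30.0
```

```bash
python3 -m handwheel '{"delta_pos":[[0,0,0],[0,0,0],[0,0,0],[0,0,0],[0,0,0],[0,0,0],[0,0,0],[0,0,0]],"twist":[-0.05,-0.15,-0.25,-0.35,-0.45,-0.55,-0.65,-0.75]}'; python3 -c "
from h import *
o=observe();e=o['eef_rot'];print(o['moment'],np.degrees(2*np.arctan(e[1]/e[0])))"
python3 -m handwheel '{"delta_pos":[[0,0,0],[0,0,0],[0,0,0],[0,0,0]],"twist":[-0.1,-0.2,-0.3,-0.4]}'; python3 -c "
from h import *
o=observe();e=o['eef_rot'];print(o['moment'],np.degrees(2*np.arctan(e[1]/e[0])))"
```

```text
t: 10.85
position: [0.5, 0.2146, 0.1232]
eef_rot: [2.456, 1.957, 0.001]
force: [1.3, -2.2, -3.2]
finger_gap: 0.0254
finger_force: 30.1
[-0.36002337 -0.47874653  0.38340707] 77.09215628490361
t: 11.35
position: [0.4998, 0.2143, 0.1232]
eef_rot: [2.796, 1.43, 0.0]
force: [1.0, -3.3, -2.3]
finger_gap: 0.0252
finger_force: 30.1
[-0.58207556 -0.29530748  0.39181501] 54.17610327204529
```

```bash
q(){ python3 -c "
from h import *
o=observe();e=o['eef_rot'];print(o['moment'],np.degrees(2*np.arctan(e[1]/e[0])))"; }
python3 -m handwheel '{"delta_pos":[[0,0,0],[0,0,0]],"twist":[-0.08,-0.15]}'; q
python3 -m handwheel '{"delta_pos":[[0,0,0],[0,0,0]],"twist":[-0.08,-0.15]}'; q
```

```text
t: 11.6
position: [0.4997, 0.2143, 0.1232]
eef_rot: [2.895, 1.218, -0.0]
force: [0.4, -3.0, -2.3]
finger_gap: 0.0254
finger_force: 30.0
[-0.61831989 -0.24148431  0.35506922] 45.63113340675761
t: 11.85
position: [0.4997, 0.2144, 0.1232]
eef_rot: [2.977, 0.999, 0.0]
force: [0.9, -0.9, -0.5]
finger_gap: 0.0254
finger_force: 32.1
[-0.30584081 -0.07375001  1.1086201 ] 37.091570293948365
```

```bash
q(){ python3 -c "
from h import *
o=observe();e=o['eef_rot'];print(o['moment'],np.degrees(2*np.arctan(e[1]/e[0])))"; }
python3 -m handwheel '{"delta_pos":[[0,0,0],[0,0,0],[0,0,0]],"twist":[-0.02,-0.05,-0.05]}'; q
python3 - <<'E'
from h import *
im,K,E,_=cam("wrist","pics/w4.png")
a=im[90:330,150:380]
cv2.imwrite("pics/c7.png",np.clip(cv2.resize(a,None,fx=2.5,fy=2.5,interpolation=cv2.INTER_CUBIC)[:,:,::-1]*1.5,0,255).astype(np.uint8))
E
```

```text
t: 12.22
position: [0.4997, 0.2149, 0.1233]
eef_rot: [3.002, 0.926, 0.001]
force: [0.5, 0.2, 0.6]
finger_gap: 0.0254
finger_force: 33.0
[-0.25494925 -0.14897692  1.09799375] 34.29039933132212
```

View pics/c7.png

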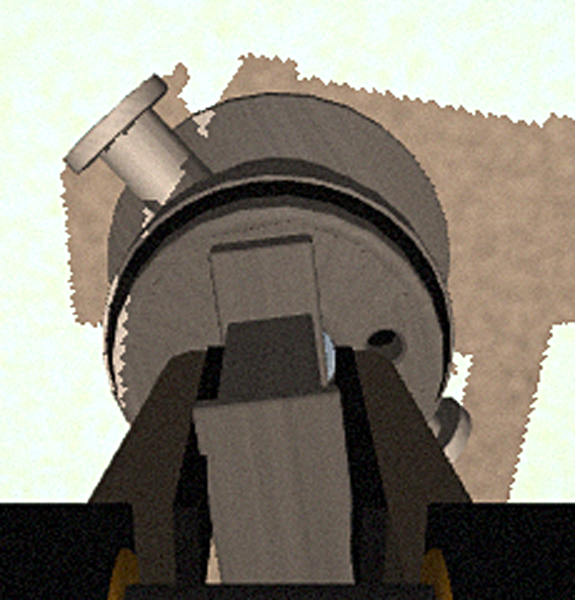

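The spanner has pivoted ~7° in the jaws (plate edge (210,250)–(312,237)) while the moment stayed at 1.1 N m, so the ring is against its stop. I'll turn back to take up the slip, then regrip.

```bash
q(){ python3 -c "
from h import *
o=observe();e=o['eef_rot'];print(o['moment'],np.degrees(2*np.arctan(e[1]/e[0])))"; }
python3 -m handwheel '{"delta_pos":[[0,0,0],[0,0,0],[0,0,0]],"twist":[0.06,0.11,0.11]}'; q
python3 -m handwheel '{"delta_pos":[[0,0,0],[0,0,0],[0,0,0]],"twist":[0,0,0]}' 0; q
python3 - <<'E'
from h import *
im,K,E,_=cam("wrist","pics/w5.png")
a=im[90:330,150:380]
cv2.imwrite("pics/c8.png",np.clip(cv2.resize(a,None,fx=2.5,fy=2.5,interpolation=cv2.INTER_CUBIC)[:,:,::-1]*1.5,0,255).astype(np.uint8))
E
```

```text
t: 12.65
position: [0.4995, 0.2149, 0.123]
eef_rot: [-2.947, -1.087, -0.0]
force: [0.5, -1.0, -2.2]
finger_gap: 0.0253
finger_force: 29.5
[-0.12555992 -0.20419472  0.03868103] 40.47606563845918
t: 13.02
position: [0.4995, 0.2149, 0.1231]
eef_rot: [-2.947, -1.088, -0.0]
force: [0.2, 0.1, -0.9]
finger_gap: 0.0457
finger_force: 0.0
[-0.07720967 -0.0146555   0.03053656] 40.52813437271542
```

View pics/c8.png

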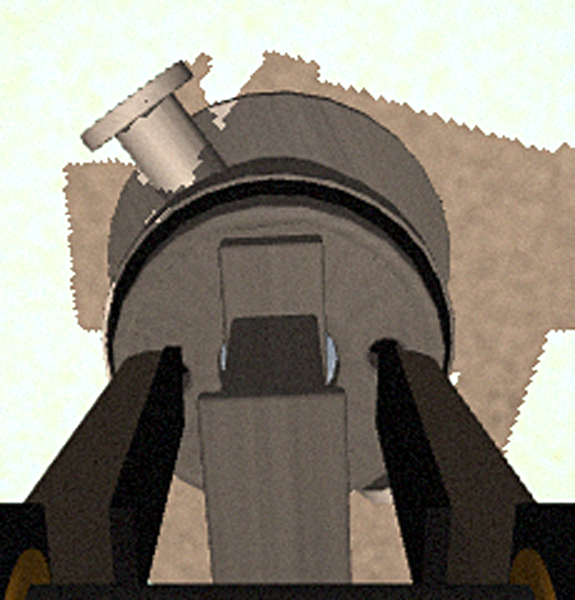

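The spanner stands straight in the ring with the jaws open. Its plate edge (221,243)–(323,239) is ~2° off and ~1 mm left, so I'll trim, regrip and lift.

```bash
q(){ python3 -c "
from h import *
o=observe();e=o['eef_rot'];print(o['moment'],np.degrees(2*np.arctan(e[1]/e[0])))"; }
python3 -m handwheel '{"delta_pos":[[-0.7,0.8,0],[-0.7,0.8,0]],"twist":[0.03,0.03]}'; q
python3 -m handwheel '{"delta_pos":[[0,0,0],[0,0,0],[0,0,0],[0,0,0],[0,0,0]],"twist":[0,0,0,0,0]}' 1; q
python3 -m handwheel '{"delta_pos":[[0,0,1],[0,0,3],[0,0,6],[0,0,6]],"twist":[0,0,0,0]}'; q
```

```text
t: 13.32
position: [0.4987, 0.2157, 0.1231]
eef_rot: [-2.93, -1.134, 0.0]
force: [-0.3, 0.8, 0.6]
finger_gap: 0.0461
finger_force: 0.0
[-0.05095315 -0.07391331 -0.04754647] 42.31595394650106
t: 13.95
position: [0.4988, 0.2156, 0.1231]
eef_rot: [2.93, 1.133, 0.0]
force: [-0.2, -0.5, -0.3]
finger_gap: 0.0253
finger_force: 30.0
[-0.12592108 -0.05604015  0.06015515] 42.274126542508675
t: 14.45
position: [0.4989, 0.2157, 0.1294]
eef_rot: [-2.93, -1.133, -0.001]
force: [0.2, 0.4, -2.8]
finger_gap: 0.0249
finger_force: 30.0
[-0.07961819 -0.09156789  0.03068057] 42.26998457521925
```

```bash
python3 -m handwheel '{"delta_pos":[[0,0,20],[0,0,50],[0,-20,75],[0,-70,80],[0,-125,80],[-3,-180,80],[-5,-235,80],[-7,-290,80]],"twist":[0,0,0,0.1,0.2,0.3,0.4,0.5]}'
python3 -m handwheel '{"delta_pos":[[0,-55,0],[0,-110,0],[0,-150,0],[0,-176,0],[0,-176,0],[0,-176,0]],"twist":[0.024,0.024,0.024,0.024,0.024,0.024]}'
python3 - <<'E'
from h import *
o=observe();e=o['eef_rot'];print(o['position'],np.degrees(2*np.arctan(e[1]/e[0])))
im,K,E,_=cam("wrist","pics/w6.png")
a=im[90:330,150:380]
cv2.imwrite("pics/c9.png",np.clip(cv2.resize(a,None,fx=2.5,fy=2.5,interpolation=cv2.INTER_CUBIC)[:,:,::-1]*1.5,0,255).astype(np.uint8))
E
```

```text
t: 15.45
position: [0.4914, -0.076, 0.2093]
eef_rot: [2.556, 1.827, 0.001]
force: [1.4, 0.1, -2.3]
finger_gap: 0.0252
finger_force: 30.0
t: 16.2
position: [0.4915, -0.2497, 0.2089]
eef_rot: [-2.536, -1.852, -0.0]
force: [-0.1, 0.2, -2.7]
finger_gap: 0.0253
finger_force: 30.0
[ 0.49151606 -0.24968403  0.20889421] 72.28299771024398
```

View pics/c9.png

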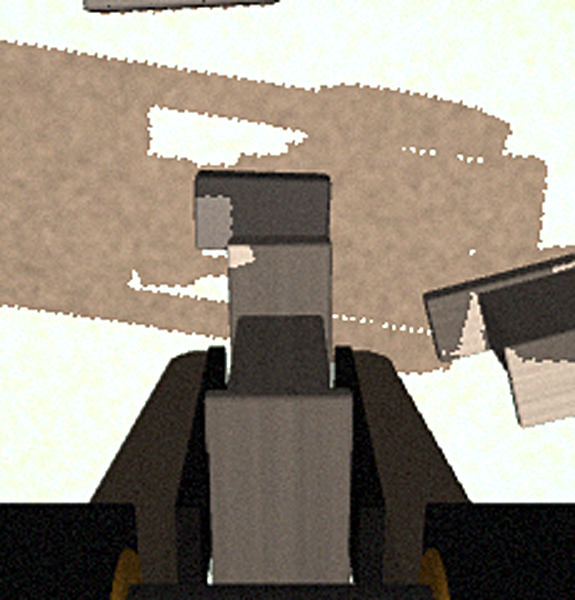

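The spanner hangs straight, as it did at pick-up, with the rest block at (263,205). Lowering along the pick-up path.

```bash
python3 -m handwheel '{"delta_pos":[[0,-1,-45],[0,-1,-90],[0,-1,-125],[0,-1,-140],[0,-1,-150],[0,-1,-156],[0,-1,-159],[0,-1,-159]],"twist":[0,0,0,0,0,0,0,0]}'
python3 -m handwheel '{"delta_pos":[[0,0,-0.8],[0,0,-0.8]],"twist":[0,0]}'
```

```text
t: 17.25
position: [0.4921, -0.2516, 0.0505]
eef_rot: [2.536, 1.853, 0.001]
force: [-0.1, 0.2, -2.3]
finger_gap: 0.0249
finger_force: 30.0
t: 17.5
position: [0.4919, -0.2515, 0.0496]
eef_rot: [2.537, 1.853, 0.0]
force: [-0.2, 0.1, -2.3]
finger_gap: 0.0253
finger_force: 30.0
```

```bash
python3 -m handwheel '{"delta_pos":[[0,0,-0.5],[0,0,-1],[0,0,-1]],"twist":[0,0,0]}'
python3 -m handwheel '{"delta_pos":[[0,0,0],[0,0,0],[0,0,0],[0,0,0]],"twist":[0,0,0,0]}' 0
python3 -m handwheel '{"delta_pos":[[0,0,10],[0,0,30],[0,0,70],[0,0,120],[0,0,170],[0,0,190],[0,0,190],[0,0,190]],"twist":[0,0,0,0,0,0,0,0]}'
python3 - <<'E'
from h import *
im,K,E,_=cam("wrist","pics/w7.png")
u,v=proj(K,E,[.4914,-.2508,.05]).astype(int);print(u,v)
a=cv2.resize(im[v-55:v+55,u-60:u+60],None,fx=3.3,fy=3.3,interpolation=cv2.INTER_CUBIC)
t,_,_,_=cam("top");b=cv2.resize(t[195:260,140:210],(390,363),interpolation=cv2.INTER_CUBIC)
c=np.hstack([a[:363],b])[:,:,::-1]
cv2.imwrite("pics/c10.png",np.clip(c*1.5,0,255).astype(np.uint8))
E
```

```text
t: 17.88
position: [0.4922, -0.2516, 0.049]
eef_rot: [2.536, 1.853, 0.001]
force: [-1.7, 0.7, 6.8]
finger_gap: 0.0252
finger_force: 30.0
t: 18.38
position: [0.4918, -0.2514, 0.0482]
eef_rot: [-2.537, -1.853, 0.0]
force: [0.1, 0.7, -1.3]
finger_gap: 0.0458
finger_force: 0.0
t: 19.38
position: [0.4912, -0.2511, 0.2374]
eef_rot: [-2.536, -1.853, 0.001]
force: [-0.0, 0.5, -0.2]
finger_gap: 0.0461
finger_force: 0.0
260 176
```

View pics/c10.png

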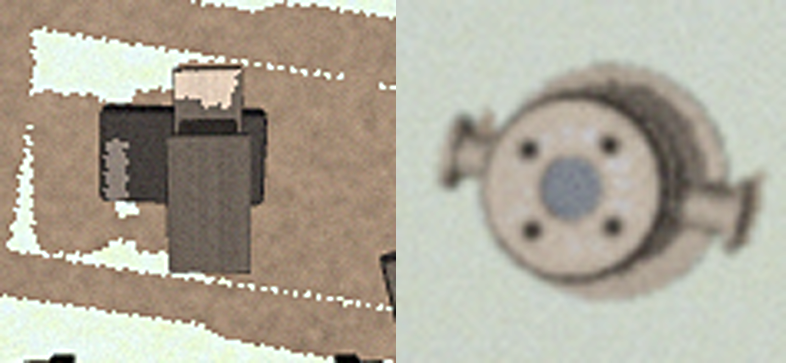

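The spanner stands astride its rest as before (cap (210,205), block (183,155)). In the top view the ring has moved from ~121° to ~47°, and the stop was felt. Handing in.

```bash
python3 -c "
from station import workorder
print(workorder.hand_in())"
```

```text
the job is handed in; nothing more can be done
None
```

I turned the ring clockwise to its hard stop (the moment jumped from about 0.38 to 1.1 N m), put the spanner back astride its rest block, and handed the job in at about 19 s; no verdict came back.

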